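# Press a watch back home on the bench lever press

## Task

A wristwatch lies face down in the bench press with its back laid on it, still standing proud. First tighten the left clamp nut of the die plate by hand, clockwise until it comes up solid; then flip the safety catch from under the lever, all the way out to the right, and leave it there; then pull the lever down by its handle until the ram has pressed the back fully home. Finish while still holding the lever down there, since its spring lifts it when let go, and do not push the other things on the bench about.

Things in the scene. Friction and masses are not known exactly. Their poses are not given: they have to be found in the camera images.
- press: Bench lever press bolted down, front to the robot at yaw 0: grey bed 225 x 210 x 30 high, column and head at the rear. Origin on the bench under the ram axis; x to its rear, y to its left, z up. Points (x,y,z) below: mm in this frame. Head x -26..98, y +-25, z 140..195, its nose y +-16, z up to 178, out to x -50; column x 48..98. Bed x -125..100, y +-105
- watch (a point): The watch, face down in a cup die on the ram axis, press (0, 0, 70). The steel die plate under it (top z 42) is held by two alike strap clamps with hex nuts: at x -70, y 82 the left one, loose; at x -70, y -82 the right one, already tight, leave it
- nut_grip (a point): Middle of the left clamp nut, press (-70, 82, 70). Hex, vertical axis, 24 across flats, z 56 to 80; under it a 22 wide strap lying along x, top z 54; through it a 15 dia stud up to z 92. Grip two flats from above with the TCP at about z 79
- clamp_nut (a joint): Turn of the left nut (rad), grows CLOCKWISE seen from above = tightening. Starts 0 to 0.4, comes up solid at 1.35; tight above 1.23. Needs 0.25 N m, stays where left. At 0 two flats face press +y and -y, the others every 60 deg; they turn with it
- catch_hinge (a point): Hinge of the safety catch, press (-35, -6, 183); its axis lies along press x
- catch_thumb (a point): Centre of the catch's thumb piece, a steel bar 13 dia, 26 long along press x, on an arm 8 thick, 16 wide. Engaged: press (-35, -18, 295), standing just right of the lever, whose top is at z 261 there. Push it to the right (press -y) with the fingertips from above the lever, then on down round its hinge
- catch (a joint): Swing of the catch (rad). 0 (start 0 to 0.08): upright, its prop under the lever stops the lever within 0.06 rad. Grows as the thumb piece swings to the right and down, to 1.45 (lying level). Out: above 1.0. Friction 0.12 N m: stays where left
- lever_hinge (a point): Hinge of the lever, press (50, 0, 205), axis along press y. The lever is a 16 x 16 steel bar running forward over ram and catch in the plane y = 0
- lever_handle: Black rubber handle at the lever's front end, 24 dia, 100 long along the lever. Origin at its centre, 230 mm from lever_hinge: press (-153, 0, 313) at lever 0, press (-180, 0, 205) at lever 0.49. Axes those of the press at lever 0; the grip revolves stiffly on the bar
- lever (a joint): Swing of the lever (rad), grows DOWNWARD. 0 (start): up, front end rising 28 deg. The ram goes down 45 mm per rad, meets the back at about 0.43 and has it home at about 0.49 (lever level), where it stops solid. A spring lifts it when let go: 2 N at the handle at the top, 7 N at the bottom, some 6 N more while the back goes in; up to 25 N is fine
- case_back (a joint): Travel (m) of the watch's press-fit back, a 33 dia steel disc under the ram: 0 to 0.0006 at the start, standing proud, its top at press z 73; 0.0025 fully home (home: above 0.002). The ram needs 30 N to push it in; it stays in. Too small to read well: go by the lever
- pocket_watch: Bystander, on the bench left of the press: steel pocket watch lying flat, disc 48 dia x 13 high with crown and bow; origin at the middle of its underside
- loupe: Bystander, on the bench in front of the press, left of the lever: black eye loupe, 34 dia x 30 high; origin at the middle of its underside
- spare_die: Bystander, on the bench in front of the press, right of the lever: white plastic spare press die, 44 dia x 22 high; origin at the middle of its underside
- parts_dish: Bystander, on the bench right of the press: small steel dish, 68 dia x 22 high; origin at the middle of its underside
- glue_bottle: Bystander, far left: white squeeze bottle, 34 dia x 85 high; origin at the middle of its underside
- tweezers: Bystander, far left: steel tweezers lying flat, 130 long x 9 high; origin at the middle of its underside
- screwdriver: Bystander, far right: screwdriver lying flat, 140 long; origin at the middle of its underside

How it is judged:
On the way, in this order (a step that is already met when the one before it is completed fails the run):
1. the left clamp nut is tightened: turned clockwise to within 0.12 rad of its solid stop, the catch still under the lever (value of joint clamp_nut above 1.23 rad and value of joint catch below 0.5 rad), for 0.1 s.
2. the safety catch is flipped out with the lever still up (value of joint catch above 1 rad and value of joint lever below 0.1 rad), for 0.2 s.
3. the lever is pulled down and the back is home (value of joint lever above 0.45 rad and value of joint case_back above 0.002 m), for 0.3 s.
At the end, for the whole second after the job is handed in: left clamp nut within 0.12 rad of its stop, catch out (above 0.9 rad), watch back home (above 2.0 of 2.5 mm), lever held down (above 0.45 rad) with the fingers bearing on its handle with more than 3 N (all of step 3 and value of joint clamp_nut above 1.23 rad and value of joint catch above 0.9 rad and contact force between the fingers and lever_handle above 3 N); the arm keeps its last pose, push and grip.
It fails at once if a loose thing on the bench is shoved more than 30 mm from where it stood (distance of any of pocket_watch, loupe, spare_die, parts_dish, glue_bottle, tweezers, screwdriver from where it was at the start of the episode above 0.03 m).
It also fails if it takes over 61 s, if anything falls off the work surface, if the arm or the gripper's body presses on something with over 40 N, if the wrist force passes 120 N, or if a joint passes its speed limit or range.

## Robot

A 7-joint arm with a two-finger parallel gripper is mounted at the origin on the work surface. World frame = base frame: x ahead of the robot, y to its left, z up, the work surface at z = 0. Lengths are in m, angles in rad, forces in N, time in s.
With the tool pointing down it reaches from about 0.4 to 0.75 m from the base axis. Payload 19.5 kg.
Tool frame: the origin (TCP) lies between the finger pads, 19 mm behind the fingertips; this is the grasp point; x points along the fingers, z is the direction in which the jaws open and shut, and the axes are right-handed (so a half turn about x gives the same grasp; the last joint's range is limited). The gripper opens to 85 mm and grips with 20 to 120 N. Pads are 22 mm wide; open, the fingers measure 114 mm over their backs; the gripper's body (76 mm by 85 mm) begins 54 mm behind the grasp point. The pads swing forward as they close: fully open they stand 13 mm farther back than shut.
Start: joints at [-1.355, 0.707, -0.028, 1.485, 0.022, 0.951, -0.075], TCP at [0.147, 0.556, 0.25] pointing down, gripper open.
Joint ranges: [-2.71, 2.71], [-0.32, 2.16], [-1.57, 1.52], [0, 2.45], [-1.46, 4.6], [0, 2.02], [-2.83, 2.83]. Speed limits (rad/s): [1.89, 1.89, 2.57, 2.57, 3.01, 3.01, 3.01].

## Interface

Orientations are given as a unit quaternion [x, y, z, w].
In Python, from plant import bot gives the robot as it stands.
- The arm moves only by the tool drive_tool, never from a script. Its argument "motion" is a list of rows, each an object of numbers: "tx", "ty", "tz": the shift along the tool's x, y, z in mm; "yaw": the turn about the tool's x in degrees. A call has 1 to 5 rows; each row shifts and turns the commanded pose from where the row before left it, along the tool's axes as they then stand; what a row does not reach is not made up. A row lasts 1/8 s, in which the tool goes at most 62.5 mm and 10.7 degrees, less where a joint would pass 70% of its speed; a pose out of reach is approached as far as the arm can. A call is refused whole if a number of a shift passes 62.5 or a number of a turn 10.7, either way. A call with a gripper value outside its range is refused whole. "claw" is the closure, from 0 (fully open) to 1 (shut), set as the call begins (left out, the last holds). The fingers move at their own pace and stop on an object; the grip force is fixed at half the most. Time passes only in rows, so rows that do not move let the fingers close. It gives the time, the measured TCP pose, the force and the opening at its end, in the units of the state.
- bot.get_state(): the state, without advancing time (a new reading comes with each control period).
- bot.capture(name): name is "scene" or "top" or "wrist"; returns a dict with "color" (480x640x3 uint8, red, green, blue), "K" (3x3 intrinsics, pixels), "position" and "rotation" of the camera in the world. Camera axes: x right, y down, z forward; pixel columns grow to the right and rows downward; lengths in m; the calibration is good to about 2 mm. A picture is of the moment at which its call begins. There is no depth.
- bot.close_job(): hands the job in, once; it reports no verdict.
Trained networks look in a picture, given as the dict that the camera call returned (one of the last four; its "shot" number tells which), for a name from the list of things; names that differ only in an ending like _2 or _b are one class to them, and where a whole thing is asked for, a point or a joint stands for the part that bears it (a point fixed in the world has none). Each returns a list of dicts, best first, with "p" (0 to 1); they miss things now and then, are a little off and sometimes report something else, mostly with a low value. They report only what shows in the picture. A call takes as long as a camera call.
- bot.search_frame(picture, thing): "at" ([row, column] as shares, 0 to 1, of the picture: columns of its width, rows of its height, amid what is visible of it).
- bot.regions_of(picture, thing): "region" (480x640 bool, what is visible of it) and "at" ([row, column] as shares, 0 to 1, of the picture: columns of its width, rows of its height, amid what is visible of it).
- bot.mark_of(picture, thing): "at" ([row, column] as shares, 0 to 1, of the picture: columns of its width, rows of its height: a listed point, or the origin of a listed thing).
The state is a dict: "time": time; "joints": joint angles; "dq": joint speeds; "effort": joint torques, N m; "ee_pos": TCP position; "eef_rot": TCP orientation; "contact_force": force on the tool from outside, world axes, zero at the start; "moment": the same for the moment, N m; "finger_gap": opening from 0.0 (shut) to 1.0 (fully open).
Only numpy, scipy, OpenCV 4.12 (cv2) and the standard library are available. Lean on these libraries where they do the work, as an engineer would, in place of code of your own. Each camera call takes 0.05 s, during which the arm holds its last target. There are 200 camera calls.

## Working session

There is one attempt and no reset: what is moved stays moved. The work goes in short steps, Python scripts to look and compute and a tool call to move; the robot and the scene stay as the last step left them, time stands still between calls to the robot, and variables do not carry over. Pictures are saved under pics/ and viewed, about 8 in all and at most 12, crops included, and the job is handed in when it is done.

Besides the shell and the picture viewer there is one more tool, called after "Emit:" as name([rows], argument=value, ...), one row to a line, values as JSON. drive_tool: Moves the arm, as the interface text tells. Its arguments: {"type":"object","properties":{"motion":{"type":"array","items":{"type":"object","properties":{"tx":{"type":"number"},"ty":{"type":"number"},"tz":{"type":"number"},"yaw":{"type":"number"}}}},"claw":{"type":"number"}},"required":["motion"]}

```bash
ls; mkdir -p pics
cat > h.py <<'E'
import numpy as np, cv2
from plant import bot
from scipy.spatial.transform import Rotation as R
def ray(c,at):
    p=np.array([at[1]*640,at[0]*480,1]); d=np.array(c["rotation"])@np.linalg.inv(c["K"])@p
    return np.array(c["position"]),d/np.linalg.norm(d)
def tri(rs):
    A=sum(np.eye(3)-np.outer(d,d) for p,d in rs); b=sum((np.eye(3)-np.outer(d,d))@p for p,d in rs)
    return np.linalg.solve(A,b)
def proj(c,P):
    q=np.array(c["rotation"]).T@(np.array(P)-np.array(c["position"])); q=np.array(c["K"])@q; return q[:2]/q[2]
def save(c,n): cv2.imwrite("pics/"+n+".png",c["color"][...,::-1])
E
python3 - <<'E'
from h import *
s=bot.get_state();print({k:np.round(v,3).tolist() for k,v in s.items()})
cs={n:bot.capture(n) for n in("scene","top")}
for n,c in cs.items(): save(c,n+"0"); print(n,np.round(c["position"],3))
for t in "watch nut_grip catch_hinge catch_thumb lever_hinge lever_handle press".split():
    rs=[]
    for n,c in cs.items():
        m=bot.mark_of(c,t)[:1]
        if m: rs.append(ray(c,m[0]["at"])); print(t,n,round(m[0]["p"],2),np.round([m[0]["at"][1]*640,m[0]["at"][0]*480]))
    if len(rs)==2: P=tri(rs);print("   ",np.round(P,4),[np.round(proj(c,P)) for c in cs.values()])
E
```

```text
pics
{'time': 0.0, 'joints': [-1.355, 0.707, -0.028, 1.485, 0.022, 0.951, -0.076], 'dq': [0.001, 0.001, -0.0, -0.001, 0.0, -0.0, -0.002], 'effort': [-0.0, -88.321, 1.234, -23.618, 0.017, 0.006, -0.0], 'ee_pos': [0.147, 0.556, 0.25], 'eef_rot': [-0.432, 0.56, 0.431, 0.56], 'contact_force': [-0.653, -0.519, -0.044], 'moment': [0.02, 0.002, 0.025], 'finger_gap': 0.999}
scene [1.525 0.377 1.044]
top [ 0.264 -0.012  1.443]Traceback (most recent call last):
  File "<stdin>", line 9, in <module>
  File "h.py", line 5, in ray
    p=np.array([at[1]*640,at[0]*480,1]); d=np.array(c["rotation"])@np.linalg.inv(c["K"])@p
                                           ~~~~~~~~~~~~~~~~~~~~~~~^~~~~~~~~~~~~~~~~~~~~~
ValueError: matmul: Input operand 1 has a mismatch in its core dimension 0, with gufunc signature (n?,k),(k,m?)->(n?,m?) (size 3 is different from 4)
```

```bash
sed -i 's/np.array(c\["rotation"\])/R.from_quat(c["rotation"]).as_matrix()/' h.py
python3 - <<'E'
from h import *
cs={n:bot.capture(n) for n in("scene","top")}
for n,c in cs.items(): save(c,n+"0"); print(n,np.round(c["position"],3),np.round(c["rotation"],3))
for t in "watch nut_grip catch_hinge catch_thumb lever_hinge lever_handle press pocket_watch loupe spare_die parts_dish glue_bottle".split():
    rs=[]
    for n,c in cs.items():
        m=bot.mark_of(c,t)[:1]
        if m: rs.append(ray(c,m[0]["at"])); print(t,n,round(m[0]["p"],2),np.round([m[0]["at"][1]*640,m[0]["at"][0]*480]))
    if len(rs)==2: P=tri(rs);print("   ",np.round(P,4),[np.round(proj(c,P)) for c in cs.values()])
E
```

```text
scene [1.525 0.377 1.044] [ 0.504  0.747 -0.354 -0.25 ]
top [ 0.264 -0.012  1.443] [ 0.723 -0.681  0.079 -0.084]
watch scene 0.77 [275. 298.]
watch top 0.59 [351. 213.]
    [ 0.668  -0.064   0.0767] [array([276., 298.]), array([352., 212.])]
nut_grip scene 0.96 [312. 283.]
nut_grip top 0.76 [325. 244.]
    [ 0.5831 -0.0015  0.0749] [array([313., 283.]), array([326., 244.])]
catch_hinge scene 0.77 [276. 258.]
catch_hinge top 0.64 [359. 217.]
    [ 0.6306 -0.0767  0.1726] [array([276., 258.]), array([359., 217.])]
catch_thumb scene 0.7 [270. 219.]
catch_thumb top 0.72 [371. 197.]
    [ 0.6397 -0.0894  0.2919] [array([268., 218.]), array([369., 197.])]
lever_hinge scene 0.92 [267. 276.]
lever_hinge top 0.95 [352. 179.]
    [ 0.7159 -0.0572  0.1945] [array([268., 276.]), array([353., 178.])]
lever_handle scene 0.67 [288. 181.]
lever_handle top 0.88 [369. 250.]
    [ 0.5204 -0.0933  0.317 ] [array([288., 181.]), array([369., 249.])]
press scene 0.6 [276. 322.]
press top 0.95 [349. 223.]
    [ 0.6651 -0.0638 -0.0101] [array([278., 322.]), array([350., 223.])]
pocket_watch scene 0.52 [343. 330.]
pocket_watch top 0.8 [289. 230.]
    [ 0.6329  0.0979 -0.0056] [array([343., 330.]), array([289., 230.])]
loupe scene 0.71 [318. 272.]
loupe top 0.66 [337. 292.]
    [ 0.4735 -0.0357  0.0083] [array([317., 272.]), array([336., 292.])]
spare_die scene 0.56 [257. 265.]
spare_die top 0.66 [405. 286.]
    [ 0.5007 -0.2086 -0.0042] [array([256., 265.]), array([404., 287.])]
parts_dish scene 0.69 [213. 290.]
parts_dish top 0.82 [423. 239.]
    [ 0.6331 -0.2618 -0.0023] [array([215., 290.]), array([425., 238.])]
glue_bottle scene 0.64 [488. 349.]
glue_bottle top 0.8 [158. 245.]
    [0.5689 0.4384 0.0059] [array([487., 350.]), array([157., 245.])]
```

View pics/scene0.png

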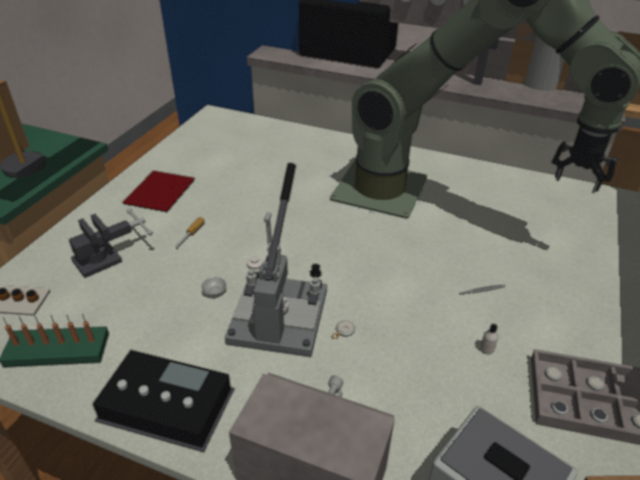

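View pics/top0.png

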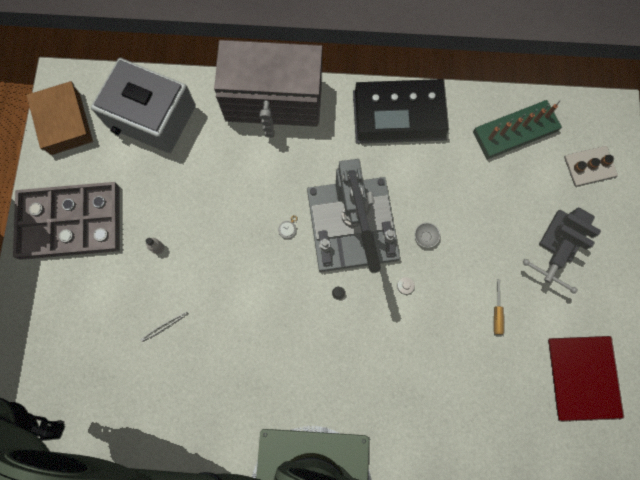

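```bash
cat >> h.py <<'E'
PT=dict(watch=(0,0,70),nut_grip=(-70,82,70),catch_hinge=(-35,-6,183),catch_thumb=(-35,-18,295),lever_hinge=(50,0,205),lever_handle=(-153,0,313),press=(0,0,0))
from scipy.optimize import least_squares
def W(p,P):
    return np.r_[R.from_euler("z",p[2]).apply(np.array(P)/1000.)+[p[0],p[1],0]]
def fit(obs,p0=(.665,-.064,.2)):
    f=lambda p:np.concatenate([(proj(c,W(p,PT[t]))-uv)/2 for c,t,uv in obs])
    r=least_squares(f,p0,loss="soft_l1"); return r.x,f(r.x).reshape(-1,2)*2
E
python3 - <<'E'
from h import *
obs=[]
for n in("scene","top","scene","top"):
    c=bot.capture(n)
    for t in PT:
        m=bot.mark_of(c,t)[:1]
        if m and m[0]["p"]>.5: obs.append((c,t,np.array([m[0]["at"][1]*640,m[0]["at"][0]*480])))
p,r=fit(obs); print("press",np.round(p,4),np.degrees(p[2]).round(2))
for o,e in zip(obs,r): print(o[1],e.round(1),end="; ")
s=bot.get_state(); M=R.from_quat(s["eef_rot"]).as_matrix(); print("\n",M.round(3))
for t in PT: print(t,W(p,PT[t]).round(4))
d=W(p,PT["nut_grip"])+[0,0,.12]-s["ee_pos"]; print("to 120 above nut, tool mm",(M.T@d*1000).round())
E
```

```text
press [ 0.6664 -0.0649  0.1998] 11.45
watch [2.6 2. ]; nut_grip [ 1.7 -0.3]; catch_hinge [-1.7 -0.5]; catch_thumb [ 54.1 -76. ]; lever_hinge [ 2.  -2.9]; lever_handle [-2.   0.6]; press [-0.5  0.2]; watch [ 3.2 -2.5]; nut_grip [-0.2  0.2]; catch_hinge [ 1.6 -0.9]; catch_thumb [-1.8  1.2]; lever_hinge [-0.8 -0.6]; lever_handle [1.2 1.5]; press [ 3.  -0.7]; watch [3.  1.5]; nut_grip [1.  0.7]; catch_hinge [-0.6 -0.7]; catch_thumb [-1.5  3.5]; lever_hinge [ 0.2 -3.3]; lever_handle [0.9 0. ]; press [ 1.4 -2.7]; watch [ 2.8 -1.7]; nut_grip [-1.3 -3.9]; catch_hinge [0.8 1.8]; lever_hinge [ 0. -1.]; press [ 0.7 -1.6]; 
 [[-0.    -0.967  0.255]
 [-0.     0.255  0.967]
 [-1.     0.    -0.   ]]
watch [ 0.6664 -0.0649  0.07  ]
nut_grip [0.5815 0.0016 0.07  ]
catch_hinge [ 0.6333 -0.0777  0.183 ]
catch_thumb [ 0.6356 -0.0894  0.295 ]
lever_hinge [ 0.7154 -0.0549  0.205 ]
lever_handle [ 0.5164 -0.0952  0.313 ]
press [ 0.6664 -0.0649  0.    ]
to 120 above nut, tool mm [  60. -562. -425.]
```

Emit:
drive_tool([
  {"tx":0,"ty":-44,"tz":-33},
  {"tx":0,"ty":-44,"tz":-33},
  {"tx":0,"ty":-44,"tz":-33},
  {"tx":0,"ty":-44,"tz":-33},
  {"tx":0,"ty":-44,"tz":-33},
], claw=0.3)

```text
invalid input
```

Emit:
drive_tool([
  {"tx":5,"ty":-44,"tz":-33},
  {"tx":5,"ty":-44,"tz":-33},
  {"tx":5,"ty":-44,"tz":-33},
  {"tx":5,"ty":-44,"tz":-33},
  {"tx":5,"ty":-44,"tz":-33},
])

```text
invalid input
```

Emit:
drive_tool([
  {"tx":0,"ty":-44,"tz":-33,"yaw":0},
  {"tx":0,"ty":-44,"tz":-33,"yaw":0},
  {"tx":0,"ty":-44,"tz":-33,"yaw":0},
  {"tx":0,"ty":-44,"tz":-33,"yaw":0},
  {"tx":0,"ty":-44,"tz":-33,"yaw":0},
], claw=0.3)

```text
time: 3.68
ee_pos: [0.3182, 0.3389, 0.2501]
eef_rot: [-0.432, 0.56, 0.432, 0.56]
contact_force: [0.6, 0.6, -0.8]
finger_gap: 0.696
```

Emit:
drive_tool([
  {"tx":2,"ty":-44,"tz":-33,"yaw":0},
  {"tx":2,"ty":-44,"tz":-33,"yaw":0},
  {"tx":2,"ty":-44,"tz":-33,"yaw":0},
  {"tx":2,"ty":-44,"tz":-33,"yaw":0},
  {"tx":2,"ty":-44,"tz":-33,"yaw":0},
])

```text
time: 4.3
ee_pos: [0.4889, 0.1232, 0.2401]
eef_rot: [-0.432, 0.56, 0.432, 0.56]
contact_force: [1.1, 1.0, -0.3]
finger_gap: 0.701
```

Emit:
drive_tool([
  {"tx":12,"ty":-40,"tz":-31,"yaw":0},
  {"tx":12,"ty":-40,"tz":-31,"yaw":0},
  {"tx":12,"ty":-40,"tz":-31,"yaw":0},
  {"tx":0,"ty":0,"tz":0,"yaw":-7.5},
  {"tx":0,"ty":0,"tz":0,"yaw":-7.5},
])

```text
time: 4.92
ee_pos: [0.5803, 0.0037, 0.2037]
eef_rot: [-0.502, 0.498, 0.502, 0.498]
contact_force: [-0.1, 0.4, 0.1]
finger_gap: 0.698
```

Run:
```python
from h import *
s=bot.get_state(); c=bot.capture("wrist"); save(c,"w1"); np.savez("w1.npz",**{k:c[k] for k in("color","K","position","rotation")})
print(s["time"],s["ee_pos"],np.round(s["joints"],2),np.round(c["position"],3)); print(R.from_quat(s["eef_rot"]).as_matrix().round(3))
for t in("nut_grip","watch","catch_hinge"):
  for m in bot.mark_of(c,t)[:1]: print(t,m["p"],np.multiply(m["at"],[480,640]).round(1),proj(c,W((.6664,-.0649,.1998),PT[t])).round(1))
im=c["color"][...,::-1]; u,v=proj(c,W((.6664,-.0649,.1998),PT["nut_grip"])).astype(int)
```

```text
4.925 [0.58028306 0.00371634 0.20367302] [ 0.05  0.77 -0.22  1.52  0.2   0.87  1.34] [0.496 0.004 0.328]
[[-0.    -1.    -0.007]
 [-0.    -0.007  1.   ]
 [-1.     0.    -0.   ]]
nut_grip 0.87 [239.8 312.5] [311.4 237.2]
```

View pics/w1.png

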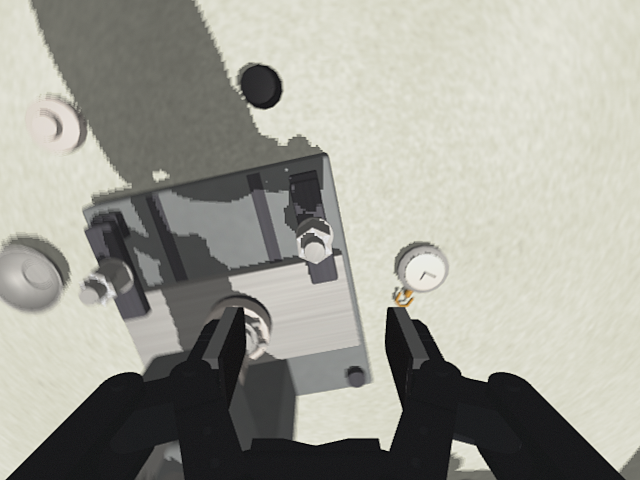

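Run:
```python
from h import *
c=dict(np.load("w1.npz")); p=(.6664,-.0649,.1998)
def rect(z):
    src=[(-90,62),(-50,62),(-50,102),(-90,102)]
    a=np.float32([proj(c,W(p,(x,y,z))) for x,y in src])
    b=np.float32([((102-y)*14,(-50-x)*14) for x,y in src])  # up=+x press, left=+y
    return cv2.warpPerspective(c["color"][...,::-1],cv2.getPerspectiveTransform(a,b),(560,560),flags=cv2.INTER_CUBIC)
im=rect(80)
# crop with gradient orientation histogram of edges
g=cv2.GaussianBlur(cv2.cvtColor(im,cv2.COLOR_BGR2GRAY),(0,0),4); 
cv2.circle(im,(280,280),168,(0,0,255),1)
cv2.imwrite("pics/nut1.png",im)
```

```text
(no output)
```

View pics/nut1.png

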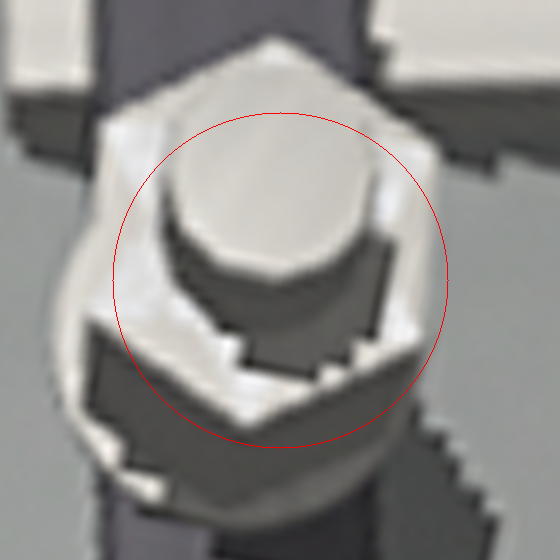

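Emit:
drive_tool([
  {"tx":0,"ty":-3,"tz":-1,"yaw":0},
  {"tx":30,"ty":0,"tz":0,"yaw":-6.7},
  {"tx":35,"ty":0,"tz":0,"yaw":0},
  {"tx":35,"ty":0,"tz":0,"yaw":0},
  {"tx":0,"ty":0,"tz":0,"yaw":0},
], claw=0.45)

```text
time: 5.75
ee_pos: [0.5824, 0.0032, 0.1025]
eef_rot: [-0.528, 0.47, 0.53, 0.468]
contact_force: [-0.1, -0.7, 0.1]
finger_gap: 0.549
```

Run:
```python
from h import *
s=bot.get_state(); c=bot.capture("wrist"); save(c,"w2")
M=R.from_quat(s["eef_rot"]).as_matrix()
print(s["time"],s["ee_pos"],np.round(s["joints"],2),np.degrees(np.arctan2(M[1,2],M[0,2])))
for m in bot.mark_of(c,"nut_grip")[:1]:
  o,d=ray(c,m["at"]); P=o+d*(.07-o[2])/d[2]; print(m["p"],P.round(4), "tool mm",(M.T@(P-s["ee_pos"])*1000).round(1))
```

```text
5.75 [0.58240886 0.00321714 0.10245644] [ 0.05  0.92 -0.21  1.6   0.28  0.65  1.38] 96.88124971373948
0.57 [0.5843 0.0032 0.07  ] tool mm [32.4 -2.  -0.2]
```

View pics/w2.png

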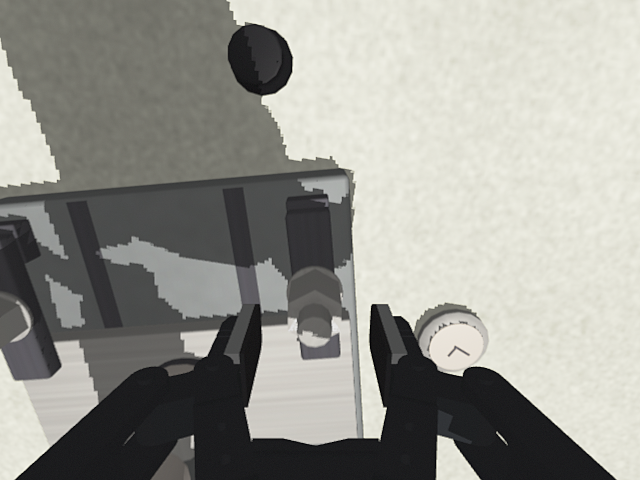

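Emit:
drive_tool([
  {"tx":12,"ty":-2,"tz":0,"yaw":0},
  {"tx":12,"ty":0,"tz":0,"yaw":0},
  {"tx":0,"ty":0,"tz":0,"yaw":0},
])

```text
time: 6.22
ee_pos: [0.5848, 0.0034, 0.0792]
eef_rot: [-0.529, 0.469, 0.53, 0.469]
contact_force: [-0.4, -1.0, 1.1]
finger_gap: 0.551
```

Emit:
drive_tool([
  {"tx":0,"ty":0,"tz":0,"yaw":0},
  {"tx":0,"ty":0,"tz":0,"yaw":0},
  {"tx":0,"ty":0,"tz":0,"yaw":0},
  {"tx":0,"ty":0,"tz":0,"yaw":0},
], claw=1)

```text
time: 6.72
ee_pos: [0.5854, 0.0031, 0.0805]
eef_rot: [0.529, -0.469, -0.529, -0.469]
contact_force: [-2.2, -1.9, 6.7]
finger_gap: 0.262
```

Emit:
drive_tool([
  {"tx":0,"ty":0,"tz":0,"yaw":8},
  {"tx":0,"ty":0,"tz":0,"yaw":8},
  {"tx":0,"ty":0,"tz":0,"yaw":8},
  {"tx":0,"ty":0,"tz":0,"yaw":8},
  {"tx":0,"ty":0,"tz":0,"yaw":8},
])

```text
time: 7.35
ee_pos: [0.5851, 0.002, 0.0805]
eef_rot: [-0.336, 0.623, 0.335, 0.622]
contact_force: [-4.6, -9.1, 7.1]
finger_gap: 0.264
```

```bash
cat > st.py <<'E'
from h import *
s=bot.get_state(); M=R.from_quat(s["eef_rot"]).as_matrix()
print(s["time"],s["ee_pos"].round(4) if hasattr(s["ee_pos"],"round") else s["ee_pos"],np.round(s["joints"],2),"jaw az",np.degrees(np.arctan2(M[1,2],M[0,2])).round(1),"F",np.round(s["contact_force"],1),"M",np.round(s["moment"],2),"gap",s["finger_gap"])
E
python3 st.py
```

```text
7.35 [0.5851 0.002  0.0805] [-0.05  0.96 -0.02  1.61  0.04  0.58  0.9 ] jaw az 56.6 F [-4.6 -9.1  7.1] M [-1.94  0.91  0.26] gap 0.2638306549198076
```

Emit:
drive_tool([
  {"tx":0,"ty":0,"tz":0,"yaw":8},
  {"tx":0,"ty":0,"tz":0,"yaw":8},
  {"tx":0,"ty":0,"tz":0,"yaw":8},
  {"tx":0,"ty":0,"tz":0,"yaw":6},
  {"tx":0,"ty":0,"tz":0,"yaw":4},
])

```text
time: 7.98
ee_pos: [0.5844, 0.0013, 0.0805]
eef_rot: [-0.14, 0.694, 0.139, 0.692]
contact_force: [-9.9, -12.7, 12.1]
finger_gap: 0.264
```

```bash
python3 st.py
```

```text
7.975 [0.5844 0.0013 0.0805] [-0.12  0.96  0.13  1.61 -0.19  0.58  0.51] jaw az 22.7 F [ -9.9 -12.7  12.1] M [-2.8   2.04  1.33] gap 0.26371820252735617
```

Emit:
drive_tool([
  {"tx":0,"ty":0,"tz":0,"yaw":3},
  {"tx":0,"ty":0,"tz":0,"yaw":0},
])

```text
time: 8.22
ee_pos: [0.5844, 0.0011, 0.0805]
eef_rot: [-0.123, 0.697, 0.121, 0.696]
contact_force: [-8.2, -13.0, 10.8]
finger_gap: 0.273
```

```bash
python3 st.py
```

```text
8.225 [0.5844 0.0011 0.0805] [-0.13  0.96  0.14  1.61 -0.21  0.58  0.47] jaw az 19.8 F [ -8.2 -13.   10.8] M [-2.83  1.94  0.14] gap 0.2729678868472059
```

Emit:
drive_tool([
  {"tx":0,"ty":0,"tz":0,"yaw":0},
  {"tx":0,"ty":0,"tz":0,"yaw":0},
  {"tx":-30,"ty":0,"tz":0,"yaw":0},
  {"tx":-50,"ty":0,"tz":0,"yaw":0},
  {"tx":-50,"ty":0,"tz":0,"yaw":8.4},
], claw=0.4)

```text
time: 8.85
ee_pos: [0.5851, 0.0036, 0.2116]
eef_rot: [-0.07, 0.704, 0.07, 0.704]
contact_force: [1.1, 0.6, -0.7]
finger_gap: 0.598
```

```bash
python3 st.py
python3 - <<'E'
from h import *
c=bot.capture("wrist"); save(c,"w3"); p=(.669,-.0645,.1998)
src=[(-90,62),(-50,62),(-50,102),(-90,102)]
a=np.float32([proj(c,W(p,(x,y,80))) for x,y in src]); b=np.float32([((102-y)*10,(-50-x)*10) for x,y in src])
im=cv2.warpPerspective(c["color"][...,::-1],cv2.getPerspectiveTransform(a,b),(400,400),flags=cv2.INTER_CUBIC)
cv2.imwrite("pics/nut2.png",np.hstack([im,cv2.resize(c["color"][...,::-1],(400,300))[:, :] if 0 else cv2.copyMakeBorder(cv2.resize(c["color"][...,::-1],(400,300)),0,100,0,0,0)]))
s=bot.get_state(); M=R.from_quat(s["eef_rot"]).as_matrix()
for n,q in dict(start=(-35,40,330),down=(-35,40,297)).items(): print(n,W(p,q).round(4),(M.T@(W(p,q)-s["ee_pos"])*1000).round(1))
E
```

```text
8.85 [0.5851 0.0036 0.2116] [-0.18  0.78  0.24  1.5  -0.22  0.88  0.33] jaw az 11.4 F [ 1.1  0.6 -0.7] M [ 0.02 -0.03 -0.02] gap 0.5977411183250205
start [ 0.6268 -0.0322  0.33  ] [-112.   -42.7   33.2]
down [ 0.6268 -0.0322  0.297 ] [-79.  -42.7  32.9]
```

View pics/nut2.png

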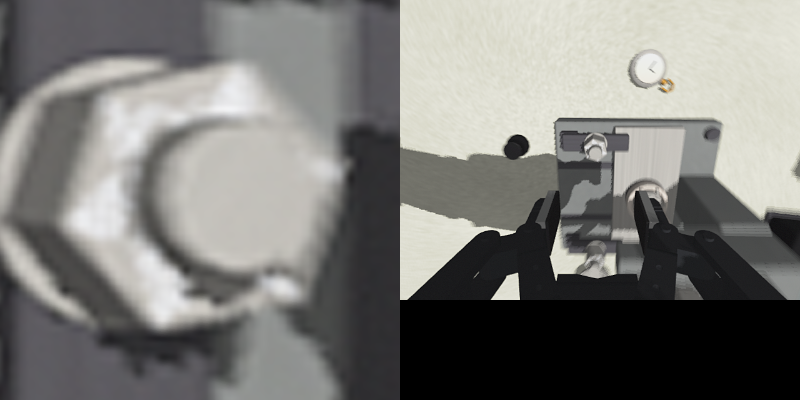

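Emit:
drive_tool([
  {"tx":-50,"ty":0,"tz":0,"yaw":0},
  {"tx":-50,"ty":0,"tz":0,"yaw":0},
  {"tx":-12,"ty":-14,"tz":11,"yaw":0},
  {"tx":0,"ty":-14,"tz":11,"yaw":0},
  {"tx":0,"ty":-14,"tz":11,"yaw":0},
], claw=1)

```text
time: 9.52
ee_pos: [0.6264, -0.0312, 0.3222]
eef_rot: [-0.071, 0.703, 0.071, 0.704]
contact_force: [0.0, 0.2, 0.2]
finger_gap: -0.002
```

```bash
python3 st.py
python3 - <<'E'
from h import *
p=(.669,-.0645,.1998)
c=bot.capture("top"); d=bot.capture("scene")
rs=[]
for k in(c,d):
  for m in bot.mark_of(k,"catch_thumb")[:1]: print(m["p"],np.multiply(m["at"],[480,640])[::-1].round(),proj(k,W(p,PT["catch_thumb"])).round()); rs.append(ray(k,m["at"]))
if len(rs)==2:
  P=tri(rs); print(P.round(4), (R.from_euler("z",-p[2]).apply(P-[p[0],p[1],0])*1000).round(1))
a=cv2.resize(c["color"][120:300,260:460,::-1],(400,360)); b=cv2.resize(d["color"][130:310,180:380,::-1],(400,360))
cv2.imwrite("pics/c1.png",np.hstack([a,b]))
E
```

```text
9.525 [ 0.6264 -0.0312  0.3222] [-0.11  0.75  0.27  1.14 -0.19  1.27  0.34] jaw az 11.6 F [0.  0.2 0.2] M [ 0.03  0.03 -0.07] gap -0.0017866481924784224
0.7 [268. 219.] [268. 217.]
```

View pics/c1.png

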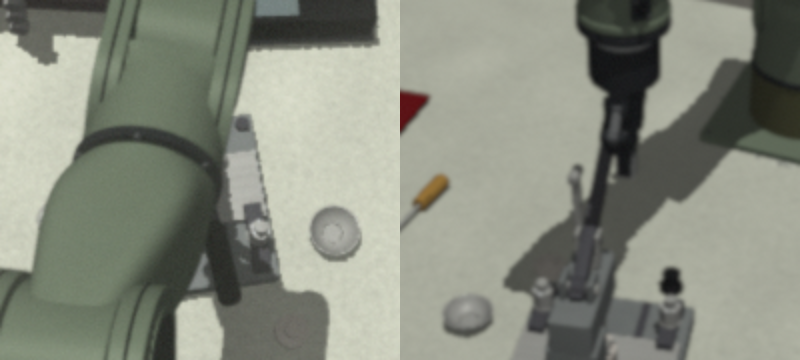

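Emit:
drive_tool([
  {"tx":13,"ty":0,"tz":0,"yaw":0},
  {"tx":12,"ty":0,"tz":0,"yaw":0},
  {"tx":0,"ty":-14,"tz":0,"yaw":0},
  {"tx":0,"ty":-14,"tz":0,"yaw":0},
  {"tx":0,"ty":-10,"tz":0,"yaw":0},
])

```text
time: 10.35
ee_pos: [0.6337, -0.07, 0.2973]
eef_rot: [-0.071, 0.703, 0.07, 0.704]
contact_force: [0.8, 0.2, -0.2]
finger_gap: -0.002
```

Emit:
drive_tool([
  {"tx":0,"ty":-9,"tz":0,"yaw":0},
  {"tx":0,"ty":-9,"tz":0,"yaw":0},
  {"tx":0,"ty":-9,"tz":0,"yaw":0},
  {"tx":0,"ty":-9,"tz":0,"yaw":0},
  {"tx":0,"ty":-9,"tz":0,"yaw":0},
])

```text
time: 10.98
ee_pos: [0.6427, -0.1129, 0.297]
eef_rot: [-0.071, 0.704, 0.071, 0.703]
contact_force: [-0.8, 2.0, -1.2]
finger_gap: 0.001
```

```bash
python3 st.py
python3 - <<'E'
from h import *
p=(.669,-.0645,.1998); s=bot.get_state(); print("press TCP",(R.from_euler("z",-p[2]).apply(s["ee_pos"]-np.array([p[0],p[1],0]))*1000).round(1))
d=bot.capture("scene")
for m in bot.mark_of(d,"catch_thumb")[:1]:
  at=np.multiply(m["at"],[480,640])[::-1]; print(m["p"],at)
for th in range(0,100,10): a=np.radians(th); print(th,proj(d,W(p,(-35,-6-112.6*np.sin(a),183+112.6*np.cos(a)))).round(),end=" ")
E
```

```text
10.975 [ 0.6427 -0.1129  0.297 ] [ 0.03  0.82  0.25  1.08 -0.19  1.27  0.46] jaw az 11.5 F [-0.8  2.  -1.2] M [0.46 0.06 0.02] gap 0.0005467524692643014
press TCP [-35.4 -42.2 297. ]
0.78 [250.688 221.376]
0 [273. 217.] 10 [265. 217.] 20 [257. 218.] 30 [249. 220.] 40 [243. 223.] 50 [237. 227.] 60 [233. 232.] 70 [230. 237.] 80 [229. 243.] 90 [229. 250.]
```

Emit:
drive_tool([
  {"tx":3,"ty":-14,"tz":0,"yaw":0},
  {"tx":8,"ty":-14,"tz":0,"yaw":0},
  {"tx":11,"ty":-10,"tz":0,"yaw":0},
  {"tx":11,"ty":-9,"tz":0,"yaw":0},
  {"tx":13,"ty":-7,"tz":0,"yaw":0},
])

```text
time: 11.7
ee_pos: [0.6534, -0.166, 0.2501]
eef_rot: [-0.071, 0.704, 0.071, 0.703]
contact_force: [-0.6, 0.3, 1.1]
finger_gap: -0.003
```

Emit:
drive_tool([
  {"tx":14,"ty":-6,"tz":0,"yaw":0},
  {"tx":13,"ty":-4,"tz":0,"yaw":0},
  {"tx":12,"ty":-2,"tz":0,"yaw":0},
  {"tx":3,"ty":0,"tz":0,"yaw":0},
])

```text
time: 12.2
ee_pos: [0.6558, -0.1772, 0.2087]
eef_rot: [-0.071, 0.703, 0.071, 0.704]
contact_force: [-3.1, 1.1, 10.5]
finger_gap: -0.0
```

```bash
python3 st.py
python3 - <<'E'
from h import *
p=(.669,-.0645,.1998); s=bot.get_state(); print("press TCP",(R.from_euler("z",-p[2]).apply(s["ee_pos"]-np.array([p[0],p[1],0]))*1000).round(1))
d=bot.capture("scene")
for m in bot.mark_of(d,"catch_thumb")[:1]: print(m["p"],np.multiply(m["at"],[480,640])[::-1])
cv2.imwrite("pics/c2.png",cv2.resize(d["color"][130:330,180:380,::-1],(600,600),interpolation=cv2.INTER_CUBIC))
E
```

```text
12.2 [ 0.6558 -0.1772  0.2087] [ 0.13  0.94  0.23  1.09 -0.2   1.13  0.56] jaw az 11.5 F [-3.1  1.1 10.5] M [0.05 0.36 0.  ] gap -0.0003099837994298372
press TCP [ -35.3 -107.8  208.7]
0.67 [235.072 251.28 ]
```

View pics/c2.png

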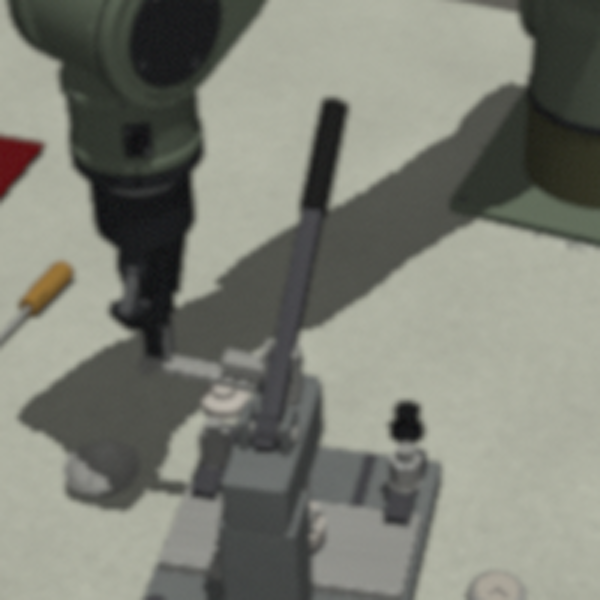

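Emit:
drive_tool([
  {"tx":-16,"ty":0,"tz":0,"yaw":0},
  {"tx":-40,"ty":0,"tz":0,"yaw":0},
  {"tx":-40,"ty":0,"tz":0,"yaw":10},
  {"tx":-40,"ty":0,"tz":0,"yaw":10},
  {"tx":-40,"ty":0,"tz":0,"yaw":10},
])

```text
time: 12.92
ee_pos: [0.6556, -0.1768, 0.3867]
eef_rot: [0.115, 0.697, -0.115, 0.698]
contact_force: [-1.6, -0.0, 0.0]
finger_gap: -0.001
```

Emit:
drive_tool([
  {"tx":0,"ty":0,"tz":0,"yaw":10},
  {"tx":0,"ty":0,"tz":0,"yaw":10},
  {"tx":0,"ty":0,"tz":0,"yaw":10},
  {"tx":0,"ty":0,"tz":0,"yaw":10},
  {"tx":0,"ty":0,"tz":0,"yaw":10},
], claw=0.3)

```text
time: 13.55
ee_pos: [0.6558, -0.1769, 0.3851]
eef_rot: [0.399, 0.583, -0.399, 0.584]
contact_force: [0.0, -0.1, -0.5]
finger_gap: 0.696
```

Emit:
drive_tool([
  {"tx":0,"ty":-30,"tz":-10,"yaw":10},
  {"tx":0,"ty":-30,"tz":-10,"yaw":0},
  {"tx":0,"ty":-30,"tz":-10,"yaw":0},
  {"tx":0,"ty":0,"tz":0,"yaw":0},
])

```text
time: 14.05
ee_pos: [0.5601, -0.1709, 0.3861]
eef_rot: [0.448, 0.547, -0.447, 0.548]
contact_force: [1.8, -0.1, 0.1]
finger_gap: 0.701
```

```bash
python3 st.py
python3 - <<'E'
from h import *
p=(.669,-.0645,.1998); s=bot.get_state(); print("press TCP",(R.from_euler("z",-p[2]).apply(s["ee_pos"]-np.array([p[0],p[1],0]))*1000).round(1))
M=R.from_quat(s["eef_rot"]).as_matrix()
rs=[]
for n in("scene","wrist"):
  d=bot.capture(n)
  for m in bot.mark_of(d,"lever_handle")[:1]: print(n,m["p"],np.multiply(m["at"],[480,640])[::-1].round(),proj(d,W(p,PT["lever_handle"])).round()); rs.append(ray(d,m["at"]))
  for m in bot.mark_of(d,"catch_thumb")[:1]: print(n,m["p"],np.multiply(m["at"],[480,640])[::-1].round(),proj(d,W(p,(-35,-118,185))).round())
save(d,"w4")
if len(rs)==2: P=tri(rs); print(P.round(4))
P=W(p,PT["lever_handle"]); print("to handle tool mm",(M.T@(P-s["ee_pos"])*1000).round(1))
E
```

```text
14.05 [ 0.5601 -0.1709  0.3861] [-0.03  0.68  0.63  1.18 -0.39  1.4  -0.81] jaw az -78.5 F [ 1.8 -0.1  0.1] M [-0.01  0.02 -0.  ] gap 0.7010609005291035
press TCP [-127.8  -82.7  386.1]
scene 0.9 [289. 180.] [287. 182.]
scene 0.87 [229. 248.] [229. 249.]
wrist 0.58 [179. 312.] [177. 313.]
wrist 0.64 [357. 106.] [358. 108.]
[ 0.5184 -0.0946  0.3156]
to handle tool mm [ 73.1 -25.2 -82.7]
```

View pics/w4.png

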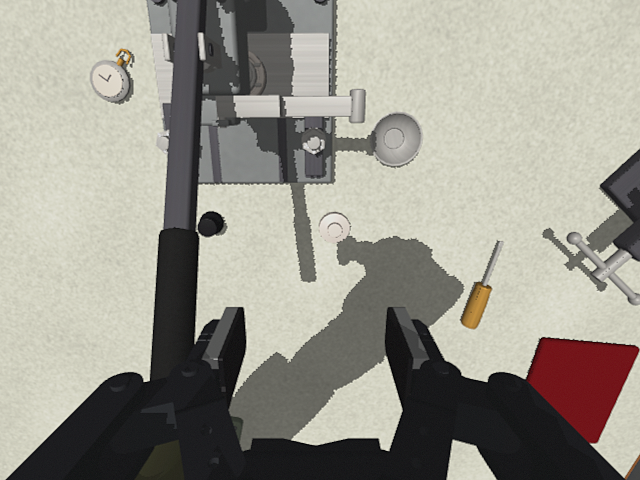

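Emit:
drive_tool([
  {"tx":0,"ty":-12,"tz":-41,"yaw":0},
  {"tx":0,"ty":-13,"tz":-41,"yaw":0},
  {"tx":20,"ty":0,"tz":0,"yaw":0},
  {"tx":0,"ty":0,"tz":0,"yaw":0},
])

```text
time: 14.85
ee_pos: [0.5205, -0.0956, 0.3644]
eef_rot: [0.447, 0.548, -0.448, 0.547]
contact_force: [0.3, 0.8, 0.2]
finger_gap: 0.698
```

```bash
python3 st.py
python3 - <<'E'
from h import *
p=(.669,-.0645,.1998); s=bot.get_state(); M=R.from_quat(s["eef_rot"]).as_matrix()
P=W(p,PT["lever_handle"]); print("to handle tool mm",(M.T@(P-s["ee_pos"])*1000).round(1))
d=bot.capture("wrist"); save(d,"w5")
for m in bot.mark_of(d,"lever_handle")[:1]: print(m["p"],np.multiply(m["at"],[480,640])[::-1].round(),proj(d,P).round())
E
```

```text
14.85 [ 0.5205 -0.0956  0.3644] [-0.21  0.59  0.65  1.45 -0.37  1.23 -0.89] jaw az -78.5 F [0.3 0.8 0.2] M [-0.02  0.03 -0.02] gap 0.6982096758354794
to handle tool mm [51.4 -1.2 -1. ]
0.56 [314. 288.] [314. 290.]
```

View pics/w5.png

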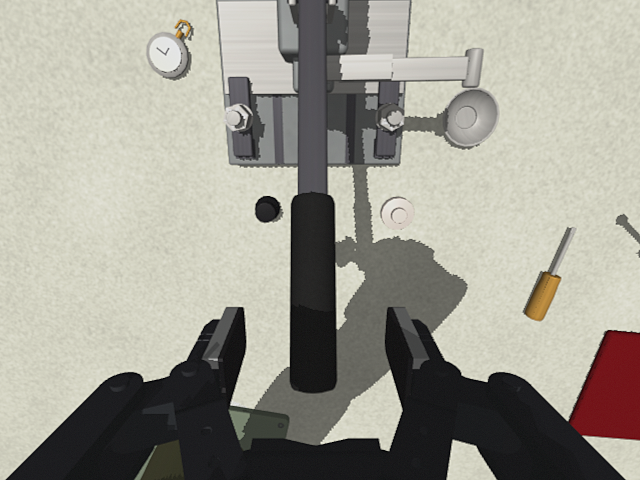

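Emit:
drive_tool([
  {"tx":17,"ty":-1,"tz":-1,"yaw":0},
  {"tx":17,"ty":0,"tz":0,"yaw":0},
  {"tx":17,"ty":0,"tz":0,"yaw":0},
  {"tx":0,"ty":0,"tz":0,"yaw":0},
])

```text
time: 15.45
ee_pos: [0.5194, -0.0955, 0.3138]
eef_rot: [0.447, 0.548, -0.448, 0.547]
contact_force: [0.4, -0.5, -0.0]
finger_gap: 0.7
```

Emit:
drive_tool([
  {"tx":0,"ty":0,"tz":0,"yaw":0},
  {"tx":0,"ty":0,"tz":0,"yaw":0},
  {"tx":0,"ty":0,"tz":0,"yaw":0},
  {"tx":0,"ty":0,"tz":0,"yaw":0},
  {"tx":0,"ty":0,"tz":0,"yaw":0},
], claw=1)

```text
time: 16.08
ee_pos: [0.5192, -0.0945, 0.3145]
eef_rot: [0.447, 0.548, -0.447, 0.548]
contact_force: [-3.5, 4.8, 4.4]
finger_gap: 0.259
```

```bash
python3 st.py
python3 - <<'E'
import numpy as np
a=np.radians(28)
for l in np.linspace(0,.52,9):
    t=a-l; print(round(l,3),(50-230*np.cos(t)).round(1),(205+230*np.sin(t)).round(1))
E
```

```text
16.075 [ 0.5192 -0.0945  0.3145] [-0.2   0.63  0.63  1.56 -0.4   1.08 -0.85] jaw az -78.4 F [-3.5  4.8  4.4] M [1.08 0.76 0.05] gap 0.2592144797501859
0.0 -153.1 313.0
0.065 -159.7 299.6
0.13 -165.4 285.7
0.195 -170.2 271.6
0.26 -174.0 257.1
0.325 -176.9 242.5
0.39 -178.9 227.7
0.455 -179.9 212.7
0.52 -179.9 197.8
```

Emit:
drive_tool([
  {"tx":13.4,"ty":-6.6,"tz":0,"yaw":0},
  {"tx":13.9,"ty":-5.7,"tz":0,"yaw":0},
  {"tx":14.1,"ty":-4.8,"tz":0,"yaw":0},
  {"tx":14.5,"ty":-3.8,"tz":0,"yaw":0},
  {"tx":14.6,"ty":-2.9,"tz":0,"yaw":0},
])

```text
time: 16.7
ee_pos: [0.4957, -0.0994, 0.2438]
eef_rot: [0.448, 0.548, -0.447, 0.548]
contact_force: [-3.0, 5.2, 8.8]
finger_gap: 0.261
```

```bash
python3 st.py
```

```text
16.7 [ 0.4957 -0.0994  0.2438] [-0.17  0.68  0.57  1.75 -0.47  0.85 -0.75] jaw az -78.5 F [-3.   5.2  8.8] M [1.18 0.1  0.04] gap 0.26069272396131254
```

Tracking the arc nicely; now the last part, slower.

Emit:
drive_tool([
  {"tx":14.5,"ty":-2,"tz":0,"yaw":0},
  {"tx":8,"ty":-0.5,"tz":0,"yaw":0},
  {"tx":7,"ty":-0.5,"tz":0,"yaw":0},
  {"tx":6,"ty":0,"tz":0,"yaw":0},
  {"tx":0,"ty":0,"tz":0,"yaw":0},
])

```text
time: 17.32
ee_pos: [0.4927, -0.1, 0.2085]
eef_rot: [0.447, 0.548, -0.447, 0.547]
contact_force: [-6.9, 4.8, 10.5]
finger_gap: 0.265
```

```bash
python3 st.py
```

```text
17.325 [ 0.4927 -0.1     0.2085] [-0.15  0.72  0.53  1.81 -0.51  0.75 -0.71] jaw az -78.5 F [-6.9  4.8 10.5] M [1.03 1.1  0.11] gap 0.2652632159107374
```

Emit:
drive_tool([
  {"tx":3,"ty":0,"tz":0,"yaw":0},
  {"tx":1.5,"ty":0,"tz":0,"yaw":0},
  {"tx":0,"ty":0,"tz":0,"yaw":0},
])

```text
time: 17.7
ee_pos: [0.4927, -0.1, 0.2042]
eef_rot: [0.447, 0.548, -0.447, 0.547]
contact_force: [-8.7, 4.3, 14.3]
finger_gap: 0.263
```

```bash
python3 st.py
```

```text
17.7 [ 0.4927 -0.1     0.2042] [-0.14  0.73  0.52  1.82 -0.52  0.74 -0.71] jaw az -78.5 F [-8.7  4.3 14.3] M [1.12 1.26 0.1 ] gap 0.2634420084523615
```

Emit:
drive_tool([
  {"tx":1.5,"ty":0,"tz":0,"yaw":0},
  {"tx":1.5,"ty":0,"tz":0,"yaw":0},
  {"tx":0,"ty":0,"tz":0,"yaw":0},
])

```text
time: 18.08
ee_pos: [0.4929, -0.1, 0.2015]
eef_rot: [0.448, 0.548, -0.447, 0.548]
contact_force: [-10.0, 5.9, 21.4]
finger_gap: 0.259
```

```bash
python3 st.py
python3 - <<'E'
from h import *
p=(.669,-.0645,.1998)
d=bot.capture("scene")
for t,q in (("lever_handle",(-180,0,205)),("catch_thumb",(-35,-118,185))):
  for m in bot.mark_of(d,t)[:1]: print(t,m["p"],np.multiply(m["at"],[480,640])[::-1].round(1),proj(d,W(p,q)).round(1))
for l in(.4,.45,.49): a=np.radians(28)-l; print(l,proj(d,W(p,(50-230*np.cos(a),0,205+230*np.sin(a)))).round(1),proj(d,W(p,(50-170*np.cos(a),0,205+170*np.sin(a)))).round(1))
im=cv2.resize(d["color"][170:310,190:340,::-1],(750,700),interpolation=cv2.INTER_CUBIC)[:600]; cv2.imwrite("pics/e1.png",im)
E
```

```text
18.075 [ 0.4929 -0.1     0.2015] [-0.14  0.73  0.52  1.82 -0.52  0.73 -0.7 ] jaw az -78.5 F [-10.    5.9  21.4] M [ 1.21  1.55 -0.07] gap 0.25912771730204065
lever_handle 0.6 [294.5 213.1] [290.8 212.3]
catch_thumb 0.67 [229.8 250.4] [229. 249.]
0.4 [290.6 206. ] [285.3 221.9]
0.45 [290.8 209.5] [285.4 224.6]
0.49 [290.8 212.4] [285.5 226.8]
```

View pics/e1.png

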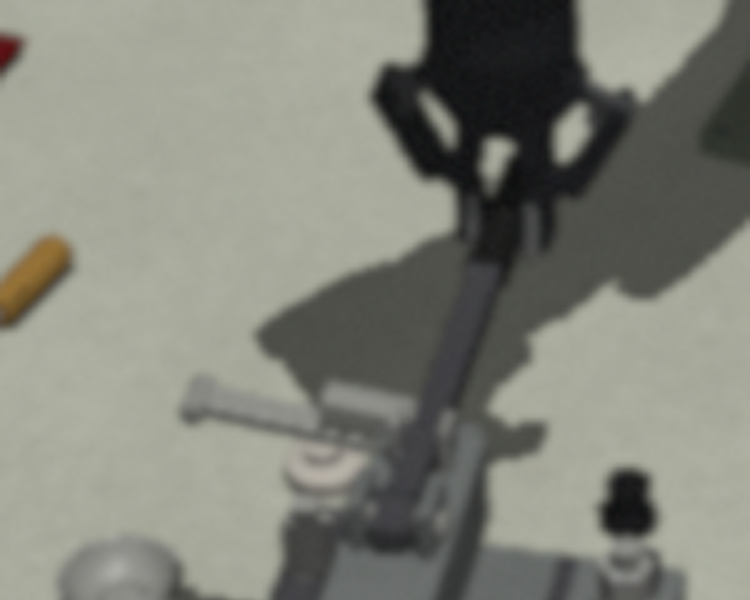

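Emit:
drive_tool([
  {"tx":1,"ty":0,"tz":0,"yaw":0},
  {"tx":0,"ty":0,"tz":0,"yaw":0},
  {"tx":0,"ty":0,"tz":0,"yaw":0},
])

```text
time: 18.6
ee_pos: [0.4929, -0.1, 0.2007]
eef_rot: [0.448, 0.548, -0.447, 0.548]
contact_force: [-9.9, 4.6, 24.6]
finger_gap: 0.261
```

```bash
python3 st.py
```

```text
18.6 [ 0.4929 -0.1     0.2007] [-0.14  0.73  0.52  1.82 -0.52  0.73 -0.7 ] jaw az -78.5 F [-9.9  4.6 24.6] M [ 1.29  1.65 -0.01] gap 0.2606676643662553
```

```bash
python3 -c "
from h import *
print(bot.close_job())"; python3 st.py
```

```text
the job is handed in; nothing more can be done
None
the job is handed in; nothing more can be done
```

I did all three steps in order and handed the job in at about 18.6 s of the 61 s, with the gripper still holding the lever down. The hand-in reports no verdict.

- **Nut:** I gripped two flats and turned it clockwise about 73° until it came up solid. The gripper started to slip over the nut at the stop, and the close-up afterwards gave about 1.35 rad against the 1.23 needed.
- **Catch:** I pushed it right and down onto its stop. The fingertips felt about 10 N there, and the thumb piece showed within 2 pixels of where a level catch should be, both right afterwards and with the lever down.
- **Lever:** I gripped it by the handle and followed its arc down. In the last picture the handle's height matched 0.49 rad. The upward force rose to 24.6 N while the arm moved less than 1 mm, which fits the solid stop.

**Less certain:**
- I judged the watch back by the lever only, since its travel is too small to see.
- In that last picture the network's handle point was about 4 pixels to one side of the prediction. I think this is because the fingers hide part of it.
- The tool height at the end read about 4 mm below nominal. I put this down to calibration error and give in the grip.
- I did not measure the bystanders again at the end. The pictures showed none of them touched.

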